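Unlock the spring-locked knife box and hold it unlocked

ROBOT

A 7-joint arm with a two-finger parallel gripper is mounted at the origin on the work surface. World frame = base frame: x ahead of the robot, y to its left, z up, the work surface at z = 0. Lengths are in m, angles in rad, forces in N, time in s.
With the tool pointing down it reaches from about 0.4 to 0.875 m from the base axis. Payload 6.5 kg.
Tool frame: the origin (TCP) lies at the centre of the arm's flange, where the gripper is bolted on; the fingertips stand 166 mm ahead of it and the grasp point (between the pads) lies 147 mm ahead of it (env.pinch_z is the distance from the TCP to the grasp point, in m); z points along the fingers, y is the line along which they close (so a half turn about z gives the same grasp; the last joint's range is limited). The gripper opens to 88 mm and grips with 3 to 60 N. Pads are 18 mm wide; open, the fingers measure 123 mm over their backs; the gripper's body (75 mm by 187 mm) begins 45 mm behind the grasp point.
Start: joints at [1.138, 0.536, -0.004, 1.538, 0.003, 1.067, -0.071], TCP at [0.233, -0.607, 0.405] pointing down, gripper open.
Joint ranges: [-2.7, 2.7], [-0.37, 2.16], [-1.27, 1.26], [0.24, 2.4], [-1.31, 4.45], [0.19, 1.91], [-2.76, 2.76]. Speed limits (rad/s): [2.39, 2.39, 3.14, 3.14, 3.14, 3.14, 3.14].

INTERFACE

Orientations are given as [roll, pitch, yaw] about the fixed x, y, z axes, in that order (R = Rz(yaw) Ry(pitch) Rx(roll)).
In Python, from workcell import env, get_image, get_calibration gives the robot as it stands.
- The arm moves only by the shell command python3 -m jog 'ROWS' [OPENING] [FORCE]. ROWS is JSON, a list of rows, each a list of 4 numbers: the shift along the world's x, y, z in mm, then the turn about the world's z in degrees. In form: [[x, y, z, twist], ...]. A call has 1 to 20 rows; each row shifts and turns the commanded pose from where the row before left it; what a row does not reach is not made up. A row lasts 1/10 s, in which the tool goes at most 50 mm and 8.59 degrees, less where a joint would pass 70% of its speed; a pose out of reach is approached as far as the arm can. A call is refused whole if a number of a shift passes 50 or a number of a turn 8.59, either way. A call with a gripper value outside its range is refused whole. OPENING is the opening, from 0 (shut) to 1 (fully open), set as the call begins (- or left out, the last holds). The fingers move at their own pace and stop on an object; FORCE is the grip in N (left out, the last holds). Time passes only in rows, so rows that do not move let the fingers close. It gives the time, the measured TCP pose, the force, the opening and the grip force at its end, in the units of the state.
- env.state(): the state, without advancing time (a new reading comes with each control period).
- get_image(name): name is "scene" or "top" or "wrist"; returns the picture (420x560x3 uint8, red, green, blue); there is no depth.
- get_calibration(name): a dict with "vfov" (degrees; the focal length in pixels is half the picture's height over the tangent of half this angle, whatever the lens; pixels are square), "cx", "cy" (the principal point, pixels), "distortion" ([k1, k2, p1, p2, k3] as OpenCV has them; the pictures are not rectified), "origin" and "orientation" of the camera in the world. Camera axes: x right, y up, looking along -z (the intrinsics and any distortion apply to the point x, -y, -z); pixel columns grow to the right and rows downward; lengths in m; the calibration is good to about 2 mm. A picture is of the moment at which its call begins: read the wrist's pose just before it. get_calibration takes no time and is no camera call; for the wrist camera it gives the pose at the moment of the call.
- env.hand_in(): hands the job in; it is judged then, once.
The state is a dict: "time_s": time; "joint_pos": joint angles; "dq": joint speeds; "effort": joint torques, N m; "eef_pos": TCP position; "tool_rot": TCP orientation; "force": force on the tool from outside, world axes, zero at the start; "moment": the same for the moment, N m; "width": finger opening in m; "finger_force": force on a finger pad.
Only numpy, scipy, OpenCV 4.12 (cv2) and the standard library are available. Lean on these libraries where they do the work, as an engineer would, in place of code of your own. Each camera call takes 0.05 s, during which the arm holds its last target. There are 200 camera calls.

TASK

Take the steel key out of its pine stand, work it fully home into the keyhole on top of the steel knife box without ramming it (the pins inside are sticky, so wiggle it if it sticks), then turn it a quarter turn clockwise as seen from above. The lock springs back by itself, so finish with the key still gripped in the lock and held turned. Leave the cup, sauce dish, chopstick tray and bowl around it where they are.

Things in the scene. Friction and masses are not known exactly. Their poses are not given: they have to be found in the camera images.
- key: Steel key, upright in the stand, 70 mm long, 50 g, same after a half turn about z. Origin: centre of the lower tip; z up the key, x across the blade's width, y its thickness. From the tip up: bit 14 (x) x 5 (y) mm, 12 mm high, its lower 6 mm tapering to 7 mm wide at the tip; round neck, diameter 4.8 mm, from 12 to 35 mm; bow from 35 to 70 mm.
- key_bow (a point): Centre of the key's bow, 52.5 mm above its tip. The bow is a plain dark steel block 30 mm (key's x) x 10 mm (y) x 35 mm high, to be gripped across either. At the start its underside rests on the stand's top and its x and y lie along the stand's.
- keystand: Fixed pine block 80 x 64 x 48 mm high; origin at the centre of its underside. A slot in the centre of its top, 15.6 mm along its x and 6.6 mm along its y, 40 mm deep, holds the key: lift it 35 mm straight up, and a little more, to come clear.
- lockbox: Fixed stainless knife box 150 (x) x 120 (y) x 70 mm high; origin at the centre of its underside. On it, centred over the origin, a dark steel lock case 50 x 50 mm that rises to 112 mm. A bolt at the case's +y side runs into a keeper 40 to 52 mm from the axis, up to 90 mm above the table.
- keyhole (a point): Centre of the keyhole's mouth in the lock case's top face, 112 mm above the table; z up, axes as the box. The mouth is a funnel 22.6 (x) x 13.6 (y) mm that narrows in 5 mm of depth to a fixed slot 15.6 (x) x 6.6 (y) mm, 18 mm deep in all, with the turning plug below it. Fully home, the bow rests on the case and the tip is 35 mm below this point.
- pins (a point): A point 12 mm down the keyhole, axes as the box. 2.5 mm above and below it a sticky pin juts 2 to 3 mm into the slot, the upper from its +x end, the lower from its -x end. The key's taper shoves each aside for good: about 10 to 16 N of straight push, less if the key is rocked along x by 1 or 2 mm (a pin slides sideways at 7 N).
- lock (a joint): Angle of the lock's plug, rad: 0 in line with the keyhole (at rest), growing clockwise seen from above to a stop at 1.57. The key can turn only when its tip is over 30 mm deep; with its give it has 0.15 to 0.2 rad of play in the plug. The spring pulls back with 0.015 N m at 0, about 0.1 N m at the stop. Turning draws back the bolt.
- cup: White porcelain cup, radius 34 mm, 70 mm high, loose; origin at the centre of its underside. Leave in place.
- dish: White sauce dish, radius 42 mm, 22 mm high, loose; origin at the centre of its underside. Leave in place.
- tray: Pine chopstick tray with steel chopsticks, 70 (x) x 250 (y) x 26 mm, loose; origin at the centre of its underside. Leave in place.
- bowl: Teal silicone collapsible bowl, radius 80 mm, 50 mm high, loose; origin at the centre of its underside. Leave in place.
Not all that is in view belongs to the job. Leave any green look-alike of the lockbox alone.

How it is judged:
On the way, in this order (a step that is already met when the one before it is completed fails the run):
1. the key is lifted clear of its stand in the gripper (z of key in the frame of keystand above 0.05 m and contact force between the fingers and key above 1 N), for 0.1 s.
2. the key is fully home in the lock, not yet turned (z of key in the frame of keyhole below -0.032 m and horizontal distance between key and keyhole below 0.004 m and value of joint lock below 0.3 rad), for 0.1 s.
At the end, for the whole second after the job is handed in: The plug is held at 1.25 rad (72 degrees) or more by the key, whose tip is at least 30 mm below the keyhole's mouth and within 4 mm of its axis, upright within 0.15 rad, at rest and gripped by the fingers with more than 1 N, all through the last second (value of joint lock above 1.25 rad and z of key in the frame of keyhole below -0.03 m and horizontal distance between key and keyhole below 0.004 m and angle between key's own z axis and vertical below 0.15 rad and contact force between the fingers and key above 1 N and linear speed of key below 0.03 m/s); the arm keeps its last pose, push and grip.
It fails at once if the cup, the dish, the tray or the bowl is shifted by more than 3 cm (distance of any of cup, dish, tray, bowl from where it was at the start of the episode above 0.03 m).
It fails at once if the unturned key is rammed into the lock box with more than 80 N (contact force between key and lockbox above 80 N and value of joint lock below 0.2 rad).
It also fails if it takes over 58 s, if anything falls off the work surface, if the arm or the gripper's body presses on something with over 40 N, if the wrist force passes 120 N, or if a joint passes its speed limit or range.

## Working session

There is one attempt and no reset: what is moved stays moved. The work goes in short steps, Python scripts to look and compute and a shell command to move; the robot and the scene stay as the last step left them, time stands still between calls to the robot, and variables do not carry over. Pictures are saved under pics/ and viewed, at most 10 in all, crops included, and the job is handed in when it is done.

```bash
mkdir -p pics; cat > h.py <<'E'
import numpy as np, cv2
from scipy.spatial.transform import Rotation as R
from workcell import env, get_image, get_calibration
def cam(name):
    c=get_calibration(name); f=210/np.tan(np.radians(c["vfov"])/2)
    K=np.array([[f,0,c["cx"]],[0,f,c["cy"]],[0,0,1]]); return c,K,np.array(c["distortion"],float)
def rot(c):
    o=np.array(c["orientation"],float)
    return o if o.shape==(3,3) else R.from_euler('xyz',o).as_matrix()
def ray(c,K,D,px):
    u=cv2.undistortPoints(np.array(px,float).reshape(-1,1,2),K,D).reshape(-1,2)
    d=np.c_[u[:,0],-u[:,1],-np.ones(len(u))]@rot(c).T
    return np.array(c["origin"]),d
def plane(cal,px,z):
    o,d=ray(*cal,px); return o+d*((z-o[2])/d[:,2])[:,None]
def proj(cal,P):
    c,K,D=cal; p=(np.array(P,float).reshape(-1,3)-np.array(c["origin"]))@rot(c)
    p=p*[1,-1,-1]; return cv2.projectPoints(p,np.zeros(3),np.zeros(3),K,D)[0].reshape(-1,2)
E
python3 - <<'E'
from h import *
for n in("top","scene"):
    print(get_calibration(n)); im=get_image(n); cv2.imwrite(f"pics/{n}0.png",im[...,::-1])
s=env.state();print(s)
E
```

```text
{'vfov': 55.66850010232251, 'cx': 276.52567505123824, 'cy': 214.24996574865224, 'distortion': array([-0.05583936,  0.        ,  0.        ,  0.        ,  0.        ]), 'origin': array([ 0.39287455, -0.0076892 ,  1.14109397]), 'orientation': array([ 0.09807453, -0.00435839, -1.55508288])}
{'vfov': 54.12843063777924, 'cx': 275.53777750931795, 'cy': 211.62960029016074, 'distortion': array([-0.04549739,  0.        ,  0.        ,  0.        ,  0.        ]), 'origin': array([ 1.15731121, -0.470441  ,  0.75021654]), 'orientation': array([0.89152396, 0.00764963, 0.93718214])}
{'time_s': 0.1, 'joint_pos': array([ 1.13779157,  0.53710256, -0.00443542,  1.53875567,  0.00258239,
        1.06732157, -0.07119794]), 'dq': array([-0.00161708, -0.00155176, -0.000242  , -0.00295338, -0.00220553,
        0.00092368, -0.00093519]), 'effort': array([ 2.76333012e-03, -5.72082496e+01,  9.94235426e-01, -2.52231270e+01,
       -5.61320235e-02,  1.34173865e-02,  2.50937472e-05]), 'eef_pos': array([ 0.23301309, -0.60648266,  0.40392591]), 'tool_rot': array([-3.14001458e+00,  1.03121157e-04,  3.66867307e-01]), 'force': array([-0.66317108,  0.34641954, -0.15973999]), 'moment': array([-0.01154786, -0.00905853, -0.02724252]), 'finger_force': 0.0, 'width': 0.0882025586872151}
```

View pics/top0.png

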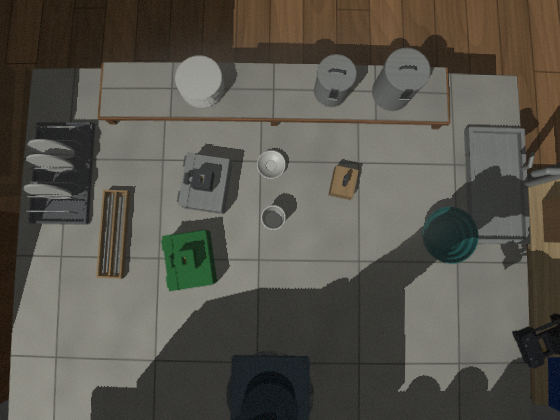

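View pics/scene0.png

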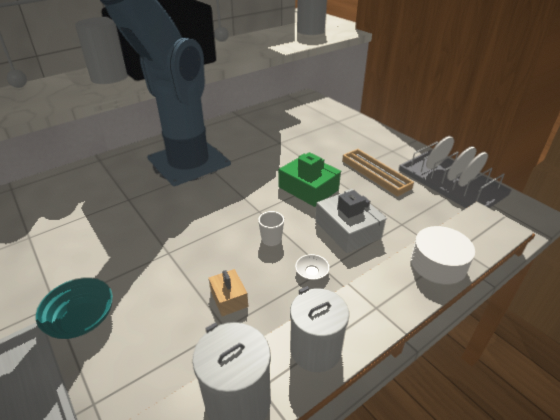

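Top view: the pine stand with key is at (344,181). There are two box candidates: the steel one at (205,182) and a green one at (189,260). The steel one fits "stainless knife box", and the green is the look-alike. I'll confirm with enlarged crops.

```bash
python3 - <<'E'
from h import *
im=cv2.imread("pics/top0.png"); sc=cv2.imread("pics/scene0.png")
a=cv2.resize(im[140:225,165:245],None,fx=5,fy=5,interpolation=3)
b=cv2.resize(im[155:210,320:370],None,fx=5,fy=5,interpolation=3)
c=cv2.resize(sc[180:250,310:390],None,fx=4,fy=4,interpolation=3)
M=np.zeros((600,720,3),np.uint8)
M[:425,:400]=a; M[:275,400:650]=b; M[300:580,400:720]=c
cv2.imwrite("pics/crop1.png",M)
t=cam("top")
print(plane(t,[[344,181]],.048),plane(t,[[205,182]],.07),plane(t,[[202,177]],.112))
print("cup,dish",plane(t,[[273,217]],.07),plane(t,[[271,164]],.02))
print(plane(t,[[260,122]],0.1),plane(t,[[260,62]],0.1))
E
```

```text
[[ 0.59680924 -0.19768366  0.048     ]] [[0.58367862 0.18605252 0.07      ]] [[0.5893969  0.18683114 0.112     ]]
cup,dish [[ 0.49069562 -0.00128555  0.07      ]] [[0.64790925 0.00729545 0.02      ]]
[[0.74487923 0.03792698 0.1       ]] [[0.91633557 0.04156346 0.1       ]]
```

View pics/crop1.png

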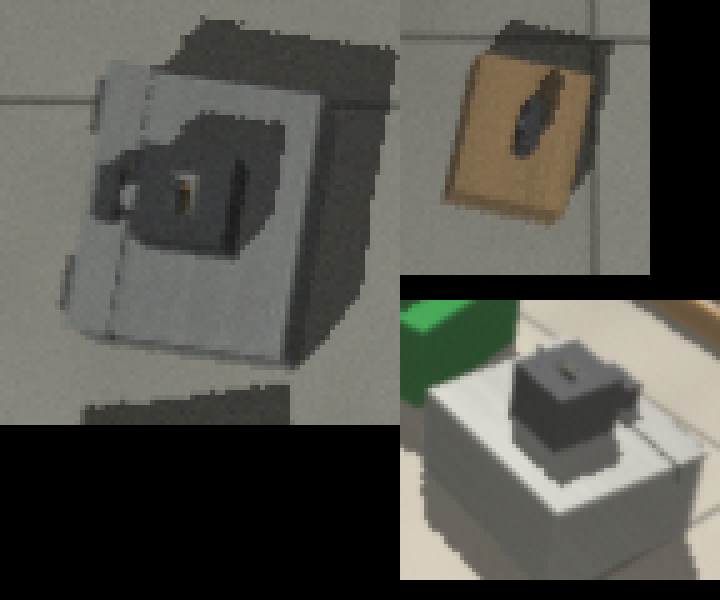

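The crop shows the stainless box with the dark case, its keyhole at about (202.4,179) in top pixels and its bolt toward +y, so this is the right box. Next I'll bring the wrist camera over the stand, turning the tool so there is room for the quarter turn.

```bash
python3 -m jog '[[20,23,0,8.5],[20,23,0,8.5],[20,23,0,8.5],[20,23,0,8.5],[20,23,0,8.5],[20,23,0,8.5],[20,23,0,8.5],[20,23,0,8.5],[20,23,0,8.5],[20,23,0,8.5],[20,23,0,8.5],[20,23,0,8.5],[20,23,0,8.5],[20,23,0,8.5],[20,23,0,8.5],[20,23,0,8.5],[20,23,0,8.5],[20,23,0,8.5],[0,0,0,0],[0,0,0,0]]' 1 30
python3 - <<'E'
from h import *
s=env.state();print(s["eef_pos"],s["tool_rot"],s["joint_pos"],s["time_s"],s["force"])
c=get_calibration("wrist");print(c)
im=get_image("wrist");cv2.imwrite("pics/w1.png",im[...,::-1])
t=cam("wrist");print(proj(t,[[.597,-.198,.048]]))
E
```

```text
time_s: 2.1
eef_pos: [0.5931, -0.1925, 0.4041]
tool_rot: [3.141, -0.001, 3.037]
force: [-0.9, -0.9, -0.4]
width: 0.0881
finger_force: 0.0
[ 0.59305431 -0.19248256  0.40413058] [ 3.14131921e+00 -1.10509442e-03  3.03676556e+00] [ 0.71584865  0.58795754 -0.69090544  1.58208852  0.40329268  1.11976477
  1.39488019] 2.1 [-0.94432908 -0.89199527 -0.42929448]
{'vfov': 62.2181425582816, 'cx': 278.5954508048655, 'cy': 207.43054497229198, 'distortion': array([0.01711112, 0.        , 0.        , 0.        , 0.        ]), 'origin': array([ 0.51127162, -0.18328233,  0.38442236]), 'orientation': array([-3.20918853e-01,  7.22647652e-04,  1.46518090e+00])}
[[274.6655097 183.9651349]]
```

View pics/w1.png

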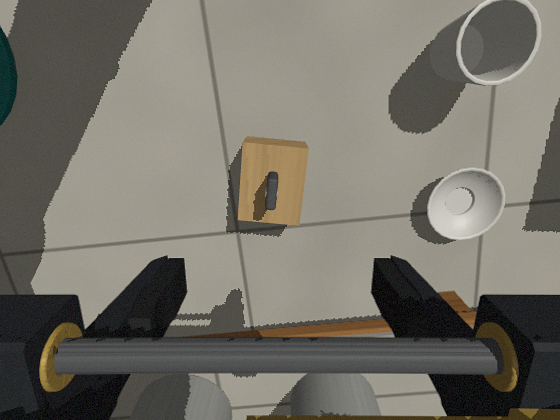

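Wrist view: the stand's top face runs from about (240,145) to (305,225), with the key's bow dark at (272,172–210). I'll measure the corners.

```bash
cat >> h.py <<'E'
def quad(m):
    cs=cv2.findContours(m.astype(np.uint8),0,1)[0]; c=max(cs,key=cv2.contourArea); return c,cv2.boxPoints(cv2.minAreaRect(c))
E
python3 - <<'E'
from h import *
im=cv2.imread("pics/w1.png"); t=cam("wrist"); hsv=cv2.cvtColor(im,cv2.COLOR_BGR2HSV)
roi=np.zeros(im.shape[:2],bool); roi[130:235,225:320]=1
for th in(150,185):
    m=roi&(hsv[...,1]>90)&(hsv[...,2]>th)&(hsv[...,0]<25)
    c,_=quad(m); hull=cv2.convexHull(c); q=cv2.approxPolyDP(hull,4,True).reshape(-1,2)
    print(th,q.tolist()); P=plane(t,q,.048); print(P[:,:2].round(4).tolist())
r=roi.copy(); r[:155]=0;r[222:]=0;r[:,:256]=0;r[:,290:]=0
m=r&(hsv[...,1]<80); c,b=quad(m); print(b.tolist(),m.sum()); print(plane(t,b,.083)[:,:2].round(4).tolist())
print([(hsv[y,272].tolist()) for y in range(160,222,4)])
cr=cv2.resize(im[130:240,220:325],None,fx=5,fy=5,interpolation=0); cv2.imwrite("pics/crop2.png",cr)
E
```

```text
150 [[243, 142], [308, 149], [298, 224], [238, 219]]
[[0.5526, -0.2236], [0.5659, -0.1622], [0.642, -0.1787], [0.6299, -0.2397]]Traceback (most recent call last):
  File "<stdin>", line 6, in <module>
  File "h.py", line 20, in quad
    cs=cv2.findContours(m.astype(np.uint8),0,1)[0]; c=max(cs,key=cv2.contourArea); return c,cv2.boxPoints(cv2.minAreaRect(c))
                                                      ~~~^^^^^^^^^^^^^^^^^^^^^^^^
ValueError: max() iterable argument is empty
```

```bash
python3 - <<'E'
from h import *
im=cv2.imread("pics/w1.png"); t=cam("wrist"); hsv=cv2.cvtColor(im,cv2.COLOR_BGR2HSV)
r=np.zeros(im.shape[:2],bool); r[155:222,256:290]=1
m=r&(hsv[...,1]<80); c,b=quad(m); print(b.tolist(),m.sum()); print(plane(t,b,.083)[:,:2].round(4).tolist())
# predicted from stand estimate
a=-.21; C=np.array([.5976,-.2011]); ex=np.array([np.cos(a),np.sin(a)]); ey=np.array([-ex[1],ex[0]])
for z in(.083,.048):
    print(z,proj(t,[[*(C+sx*.015*ex+sy*.005*ey),z] for sx,sy in((-1,-1),(-1,1),(1,1),(1,-1))]).round(1).tolist())
cr=cv2.resize(im[130:240,220:325],None,fx=5,fy=5,interpolation=0); cv2.imwrite("pics/crop2.png",cr)
E
```

```text
[[265.0, 172.0], [277.0, 172.0], [277.0, 209.0], [265.0, 209.0]] 415
[[0.5763, -0.2038], [0.5774, -0.1933], [0.6117, -0.1971], [0.6105, -0.208]]
0.083 [[266.9, 178.0], [278.1, 179.1], [274.7, 210.9], [263.8, 209.8]]
0.048 [[268.0, 169.6], [278.2, 170.7], [275.1, 199.7], [265.3, 198.7]]
```

View pics/crop2.png

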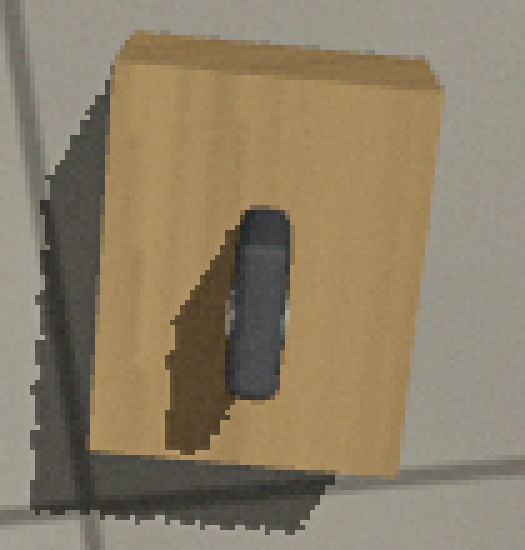

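The bow sits about 0.9 mm toward +y of the stand estimate, so the target is (0.598, -0.200) with yaw -11.7°. I'll descend and close gently.

```bash
python3 -m jog '[[5,-8,-30,-5.7],[0,0,-35,0],[0,0,-35,0],[0,0,-30,0],[0,0,-30,0],[0,0,-15,0],[0,0,-10.5,0],[0,0,0,0],[0,0,0,0]]' 1 10
python3 - <<'E'
from h import *
s=env.state();print(s["eef_pos"],s["tool_rot"],s["force"],s["joint_pos"])
im=get_image("wrist");cv2.imwrite("pics/w2.png",im[...,::-1])
t=cam("wrist");T=s["eef_pos"];print(proj(t,[[T[0],T[1],.083],[T[0],T[1],.048]]))
E
```

```text
time_s: 3.05
eef_pos: [0.5986, -0.2011, 0.2204]
tool_rot: [-3.141, 0.002, 2.937]
force: [-0.1, 0.8, 1.2]
width: 0.088
finger_force: 0.0
[ 0.59857134 -0.20110318  0.22035307] [-3.14132871e+00  1.65682783e-03  2.93705114e+00] [-0.11467058  0.80712908  1.20027296] [ 0.63107619  0.81314655 -0.5514754   1.67000891  0.54991238  0.8164108
  1.20061206]
[[277.28602926 309.75632905]
 [277.62585143 267.08248357]]
```

View pics/w2.png

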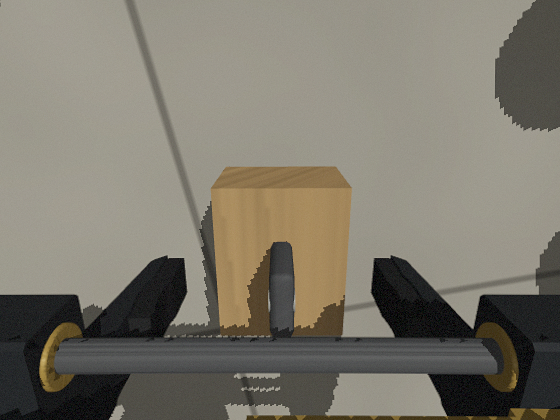

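The bow is centred at x≈282, the finger midline at 279 and the near edge is as predicted. I'll shift about 1 mm to +y and close softly.

```bash
python3 -m jog '[[0.3,1.2,-1,0],[0,0,0,0],[0,0,0,0],[0,0,0,0],[0,0,0,0],[0,0,0,0],[0,0,0,0],[0,0,0,0]]' 0 5
python3 - <<'E'
from h import *
s=env.state();print(s["eef_pos"],s["tool_rot"],s["force"],s["moment"],s["width"])
E
```

```text
time_s: 3.9
eef_pos: [0.5984, -0.1996, 0.2182]
tool_rot: [3.142, 0.0, 2.938]
force: [0.2, -0.2, 0.1]
width: 0.0259
finger_force: 0.0
[ 0.5984016  -0.19955218  0.21818886] [3.14156907e+00 5.04423134e-06 2.93770392e+00] [ 0.22790001 -0.22150476  0.10806478] [ 0.03370962 -0.16000004 -0.02454733] 0.025904286694656088
```

```bash
python3 -m jog '[[0,0,0,0],[0,0,0,0],[0,0,0,0],[0,0,0,0],[0,0,0,0]]' 0 5; python3 -m jog '[[0,0,0,0],[0,0,0,0]]' 0 40
python3 - <<'E'
from h import *
s=env.state();print(s["eef_pos"],s["tool_rot"],s["force"],s["moment"],s["width"])
E
```

```text
time_s: 4.4
eef_pos: [0.5984, -0.1996, 0.2182]
tool_rot: [-3.142, -0.0, 2.938]
force: [0.3, -0.8, -0.1]
width: 0.0102
finger_force: 5.0
time_s: 4.6
eef_pos: [0.5984, -0.1996, 0.2182]
tool_rot: [-3.142, -0.0, 2.938]
force: [-0.6, 0.7, 0.2]
width: 0.0093
finger_force: 40.0
[ 0.59838667 -0.19956721  0.21819844] [-3.14156244e+00 -1.43323196e-05  2.93766074e+00] [-0.57778158  0.68991394  0.15451663] [ 0.01439506 -0.11095508 -0.03736955] 0.009326368846433508
```

```bash
python3 -m jog '[[0,0,10,0],[0,0,20,0],[0,0,25,0],[0,0,25,0],[0,0,25,0],[0,0,25,0],[0,0,25,0],[0,0,27,0]]' 0 40
python3 -m jog '[[0,20,0,0],[-1,35,0,1],[-1,35,0,1],[-1,40,0,1],[-1,40,0,1],[-1,40,0,1],[-1,40,0,0.8],[-1,40,0,0],[-1,40,0,0],[-1,35,0,0],[0,22,0,0],[0,0,0,0],[0,0,0,0],[0,0,0,0]]' 0 40
python3 - <<'E'
from h import *
s=env.state();print(s["eef_pos"],s["tool_rot"],s["force"],s["moment"],s["width"],s["joint_pos"])
t=cam("wrist");np.set_printoptions(suppress=True)
im=get_image("wrist");cv2.imwrite("pics/w3.png",im[...,::-1])
T=s["eef_pos"];print(proj(t,[[T[0],T[1],T[2]-.205],[T[0],T[1],T[2]-.17],[T[0],T[1],.112]]))
cv2.imwrite("pics/w3c.png",cv2.resize(im[130:340,180:380],None,fx=2.8,fy=2.8,interpolation=0)[...,::-1])
cv2.imwrite("pics/top1.png",get_image("top")[...,::-1])
cv2.imwrite("pics/scene1.png",get_image("scene")[...,::-1])
E
```

```text
time_s: 5.4
eef_pos: [0.5981, -0.1994, 0.4018]
tool_rot: [-3.142, -0.0, 2.938]
force: [-0.1, -1.0, -0.7]
width: 0.0093
finger_force: 40.0
time_s: 6.8
eef_pos: [0.5898, 0.1858, 0.4003]
tool_rot: [-3.14, 0.0, 3.037]
force: [1.0, -0.8, -0.8]
width: 0.0098
finger_force: 40.0
[0.58979006 0.18580591 0.40030101] [-3.14033862e+00  3.07871356e-04  3.03694340e+00] [ 0.98893841 -0.77717342 -0.83573962] [ 0.04275339 -0.13302432 -0.06055766] 0.00983150069019872 [ 0.12657009  0.59556465 -0.73374921  1.59877131  0.43271603  1.11633552
  0.75124124]
[[278.40895618 240.99463059]
 [278.21136287 270.52587965]
 [278.69101151 198.84256023]]
```

View pics/w3c.png

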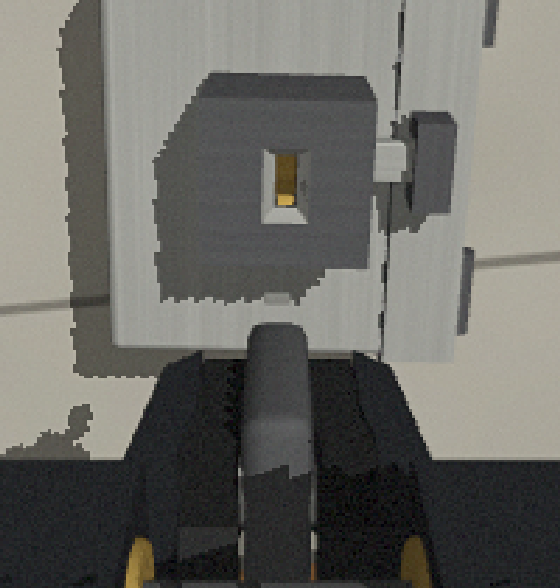

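Keyhole mouth in the full picture: centre ≈ (281.8,196.8). The bit's end shows at (279.5,236) and the bow's near lower edge at row ≈246. Now I'll work out the relative offsets.

```bash
python3 - <<'E'
from h import *
np.set_printoptions(suppress=True,precision=1,linewidth=200)
t=cam("wrist");s=env.state();T=s["eef_pos"];y=s["tool_rot"][2]-np.pi
ex=np.array([np.cos(y),np.sin(y),0]);ey=np.array([-ex[1],ex[0],0])
def K(x,yy,h): return T+ex*x/1e3+ey*yy/1e3+[0,0,-.2052+h/1e3]
for n,p in dict(bowbot=(-15,0,35),bowtop=(-15,0,70),tipnear=(-3.5,0,0),bitmid=(-7,0,6),bitshould=(-7,0,12),tipL=(-3.5,-2.5,0),tipR=(-3.5,2.5,0),bowtL=(-15,-5,70),bowtR=(-15,5,70)).items(): print(n,proj(t,K(*p)))
g=cv2.imread("pics/w3.png").max(2)
print(g[230:250,270:290])
print("bow row",g[262,262:296]); print(g[285,262:296])
m=np.array([[262,149],[308,149],[308,223],[262,223]])/2.8+[180,130]
P=plane(t,m,.112);print((P*1000),P.mean(0)*1000,T*1000)
im=cv2.imread("pics/w3.png");print(im[180:212,282].max(1)); print(im[196,268:296].max(1))
# case top corners & box yaw
q=np.array([[205,97],[375,97],[368,268]])/2.8+[180,130];print(plane(t,q,.112)*1000)
bx=np.array([[103,5],[116,345]])/2.8+[180,130];P=plane(t,bx,.07);d=P[1]-P[0];print("box edge yaw",np.degrees(np.arctan2(d[1],d[0])),"tool",np.degrees(y))
hg=np.array([[402,10],[381,340]])/2.8+[180,130];P=plane(t,hg,.07);d=P[1]-P[0];print(np.degrees(np.arctan2(d[1],d[0])))
E
```

```text
bowbot [[278.  241.9]]
bowtop [[277.7 280.2]]
tipnear [[278.2 235.3]]
bitmid [[278.2 233.7]]
bitshould [[278.2 238. ]]
tipL [[273.9 235.3]]
tipR [[282.6 235.3]]
bowtL [[264.4 280.2]]
bowtR [[291.  280.2]]
[[ 84  83  78  79  83  85  78  82  78  82  84  80  81  81  81  79  82  83  82  82]
 [ 85  79  85  81  82  78  80  83  82  80  83  79  78  79  80  83  79  77  84  79]
 [ 85  84  81  80  84  87  82  83  78  82  84  80  82  80  84  80  82  81  84  88]
 [ 77  84  81  80  81  84  76  77  83  81  85  78  79  78  78  87  81  80  78 162]
 [ 82  84  80  75 109 110 112 108 109 109 109 111 112  84  82  78  84  77  81 160]
 [ 80  81  83  86 121 134 137 135 135 134 135 133 138  98  82  78  79  83  80 156]
 [ 86  86  86 159 120 129 132 135 127 132 129 130 133 109  84  81  75 162 164 161]
 [164 168 163 160 121 125 128 129 127 128 128 129 127 146 166  91  67 157 159 160]
 [163 162 158 157 147 141 136 138 140 139 138 139 139 152 165  94  79 154 157 160]
 [161 161 157 158 158 161 162 161 161 158 163 160 162 155 161 163 158 161 160 158]
 [160 160 158 156 161 160 158 159 160 160 158 159 158 159 155 160
[... 789 characters left out ...]
 33 38 44 42 54 59 60 68 65 65 66 64 71 69 73 70 69 75 68 71 76 71 66 45 29 34 24 29 27]
[28 14 19 19 46 52 66 68 69 81 74 83 84 82 84 89 87 93 88 91 94 89 91 91 90 89 87 85 81 51 17 27 33 31]
[[576.4 183.5 112. ]
 [577.8 196.5 112. ]
 [599.9 194.4 112. ]
 [598.4 181.  112. ]] [588.1 188.8 112. ] [589.7 186.  400.2]
[ 82  85  80  72  74  81  88  88  91  94  92  94  87  86  81  80  84  80  79 137 184 193 201  76 175 170 168 165 166 149  83  84]
[ 86  84  84  82  82 115 149 148 154 142  87  79  86  81  84  81  84  58  98  80  77  80  90  84  89  81  87  87]
[[559.9 169.3 112. ]
 [564.9 216.4 112. ]
 [615.7 210.6 112. ]]
box edge yaw -7.052627713373723 tool -6.001260197291973
-7.396873078627068
```

The key sits on the tool axis within about 0.3 mm. The keyhole is at about (0.5876, 0.1882), yaw -7.2°. I'll align and then approach.

```bash
python3 -m jog '[[-1,1,-10,-0.6],[-1.3,1.2,-20,-0.6],[0,0,-25,0],[0,0,-20,0],[0,0,-5,0],[0,0,0,0],[0,0,0,0]]' 0 45
python3 -m jog '[[0,0,-2,0],[0,0,-2,0],[0,0,-2,0],[0,0,-1,0],[0,0,-1,0],[0,0,0,0]]' 0 45
python3 - <<'E'
from h import *
s=env.state();print(s["eef_pos"],s["tool_rot"],s["force"],s["moment"],"tip depth",112-(s["eef_pos"][2]-.2052)*1e3)
E
```

```text
time_s: 7.65
eef_pos: [0.5874, 0.1898, 0.321]
tool_rot: [3.141, 0.001, 3.018]
force: [-0.5, 1.1, -0.3]
width: 0.01
finger_force: 45.0
time_s: 8.25
eef_pos: [0.5871, 0.1895, 0.3122]
tool_rot: [-3.141, 0.0, 3.018]
force: [-0.9, -0.6, -0.8]
width: 0.0098
finger_force: 45.0
[0.58714317 0.18953232 0.31221375] [-3.14126661e+00  3.51382419e-05  3.01793033e+00] [-0.86256499 -0.60922587 -0.82460115] [-0.08880668 -0.12507896  0.04152188] tip depth 4.986249773929714
```

```bash
python3 -m jog '[[0.3,-1.2,0,0],[0,0,-1,0],[0,0,-1,0],[0,0,-1,0],[0,0,0,0]]' 0 45
python3 - <<'E'
from h import *
s=env.state();print(s["eef_pos"],s["force"],s["moment"],"tip depth",112-(s["eef_pos"][2]-.2052)*1e3)
E
```

```text
time_s: 8.75
eef_pos: [0.5873, 0.1885, 0.309]
tool_rot: [-3.142, -0.0, 3.018]
force: [-0.6, -0.3, 0.0]
width: 0.0091
finger_force: 45.0
[0.58734505 0.18845081 0.30899629] [-0.60286086 -0.33630717  0.00451146] [ 0.04767021 -0.10341049 -0.03046925] tip depth 8.203708505104828
```

```bash
python3 -m jog '[[0,0,-1,0],[0,0,-1,0],[0,0,0,0],[0,0,0,0]]' 0 50;  python3 -m jog '[[0,0,-1,0],[0,0,0,0],[0,0,0,0]]' 0 50
```

```text
time_s: 9.15
eef_pos: [0.5874, 0.1885, 0.3072]
tool_rot: [-3.142, 0.0, 3.018]
force: [-0.1, -0.1, -0.4]
width: 0.0097
finger_force: 50.0
time_s: 9.45
eef_pos: [0.5874, 0.1884, 0.3062]
tool_rot: [-3.142, -0.0, 3.018]
force: [0.3, -0.7, -0.2]
width: 0.0094
finger_force: 50.0
```

Depth is 11 mm with no load yet. I'll continue in small steps with a small rock along x.

```bash
python3 -m jog '[[0,0,-1,0],[0,0,-1,0],[0,0,0,0]]' 0 50;  python3 -m jog '[[1,0,-0.5,0],[-1,0,-0.5,0],[-1,0,-0.5,0],[1,0,-0.5,0],[0,0,0,0]]' 0 50; python3 -m jog '[[1,0,-0.5,0],[-1,0,-0.5,0],[-1,0,-0.5,0],[1,0,-0.5,0],[0,0,0,0]]' 0 50
```

```text
time_s: 9.75
eef_pos: [0.5873, 0.1885, 0.3041]
tool_rot: [-3.142, -0.0, 3.018]
force: [-0.8, 0.2, -0.5]
width: 0.0097
finger_force: 50.0
time_s: 10.25
eef_pos: [0.5871, 0.1888, 0.3023]
tool_rot: [3.141, -0.001, 3.018]
force: [-3.5, 0.5, 4.8]
width: 0.0097
finger_force: 50.0
time_s: 10.75
eef_pos: [0.5874, 0.1889, 0.3006]
tool_rot: [3.141, 0.0, 3.018]
force: [-3.9, 0.6, 6.3]
width: 0.0098
finger_force: 50.0
```

```bash
for i in 1; do python3 -m jog '[[1.5,-0.2,-0.5,0],[-1.5,0.2,-0.5,0],[-1.5,0.2,-0.5,0],[1.5,-0.2,-0.5,0],[0,0,0,0]]' 0 55; done; python3 -m jog '[[1.5,-0.2,-0.5,0],[-1.5,0.2,-0.5,0],[-1.5,0.2,-0.5,0],[1.5,-0.2,-0.5,0],[0,0,0,0]]' 0 55
python3 - <<'E'
from h import *
s=env.state();print(s["eef_pos"],s["force"],s["moment"],"tip depth",112-(s["eef_pos"][2]-.2052)*1e3)
E
```

```text
time_s: 11.25
eef_pos: [0.5879, 0.1888, 0.2988]
tool_rot: [3.141, 0.001, 3.018]
force: [-0.9, 0.4, 5.3]
width: 0.0098
finger_force: 55.0
time_s: 11.75
eef_pos: [0.5882, 0.1888, 0.2974]
tool_rot: [3.141, 0.002, 3.018]
force: [-3.0, -0.6, 9.6]
width: 0.0097
finger_force: 55.0
[0.58816626 0.18877959 0.29740641] [-3.03112227 -0.64285923  9.57251028] [-0.05412184  0.41360413 -0.00126741] tip depth 19.793586346201167
```

```bash
python3 -m jog '[[1.5,-0.2,-0.5,0],[-1.5,0.2,-0.5,0],[-1.5,0.2,-0.5,0],[1.5,-0.2,-0.5,0],[0,0,0,0]]' 0 55; python3 -m jog '[[1,0,-0.7,0],[-1,0,-0.7,0],[-1,0,-0.7,0],[1,0,-0.7,0],[0,0,0,0]]' 0 55
python3 - <<'E'
from h import *
s=env.state();print(s["eef_pos"],s["force"],s["moment"],"tip depth",112-(s["eef_pos"][2]-.2052)*1e3)
E
```

```text
time_s: 12.25
eef_pos: [0.5882, 0.1887, 0.295]
tool_rot: [3.14, 0.002, 3.018]
force: [-0.7, 0.6, 5.3]
width: 0.0095
finger_force: 55.0
time_s: 12.75
eef_pos: [0.5882, 0.1886, 0.2921]
tool_rot: [3.14, 0.002, 3.018]
force: [-1.1, 1.3, 6.0]
width: 0.0093
finger_force: 55.0
[0.58819879 0.18864874 0.29211106] [-1.11988208  1.33586787  5.97462638] [ 0.15681962 -0.00314723 -0.02392573] tip depth 25.0889440386713
```

```bash
python3 -m jog '[[0.5,0,-0.8,0],[-0.5,0,-0.8,0],[-0.5,0,-0.8,0],[0.5,0,-0.8,0],[0,0,-0.8,0],[0,0,0,0]]' 0 55; python3 -m jog '[[0.5,0,-0.8,0],[-0.5,0,-0.8,0],[-0.5,0,-0.8,0],[0.5,0,-0.8,0],[0,0,0,0]]' 0 55
python3 - <<'E'
from h import *
s=env.state();print(s["eef_pos"],s["force"],s["moment"],"tip depth",112-(s["eef_pos"][2]-.2052)*1e3)
E
```

```text
time_s: 13.35
eef_pos: [0.5873, 0.1883, 0.287]
tool_rot: [-3.141, -0.001, 3.018]
force: [-0.2, -0.6, -1.3]
width: 0.0098
finger_force: 55.0
time_s: 13.85
eef_pos: [0.5874, 0.1884, 0.2841]
tool_rot: [-3.142, -0.0, 3.018]
force: [-0.3, -0.3, -0.8]
width: 0.0093
finger_force: 55.0
[0.58739568 0.18839319 0.28407781] [-0.34917306 -0.28283601 -0.80905816] [ 0.04638147 -0.12833328  0.03143779] tip depth 33.12218808640928
```

Force has dropped to zero and the tip is 33 mm down, so it's in freely. I'll seat it the last bit.

```bash
python3 -m jog '[[0,0,-0.7,0],[0,0,-0.7,0],[0,0,-0.5,0],[0,0,0,0],[0,0,0,0]]' 0 60
python3 - <<'E'
from h import *
s=env.state();print(s["eef_pos"],s["force"],s["moment"],"tip depth",112-(s["eef_pos"][2]-.2052)*1e3)
cv2.imwrite("pics/w4.png",cv2.resize(get_image("wrist")[130:340,180:380],None,fx=2.8,fy=2.8,interpolation=0)[...,::-1])
E
```

```text
time_s: 14.35
eef_pos: [0.5874, 0.1885, 0.2823]
tool_rot: [-3.142, -0.0, 3.018]
force: [0.4, -0.4, -1.2]
width: 0.0095
finger_force: 60.0
[0.58739707 0.18845389 0.28230855] [ 0.36455349 -0.44166475 -1.21586019] [ 0.02211891 -0.11838223  0.01561866] tip depth 34.89144698595288
```

View pics/w4.png

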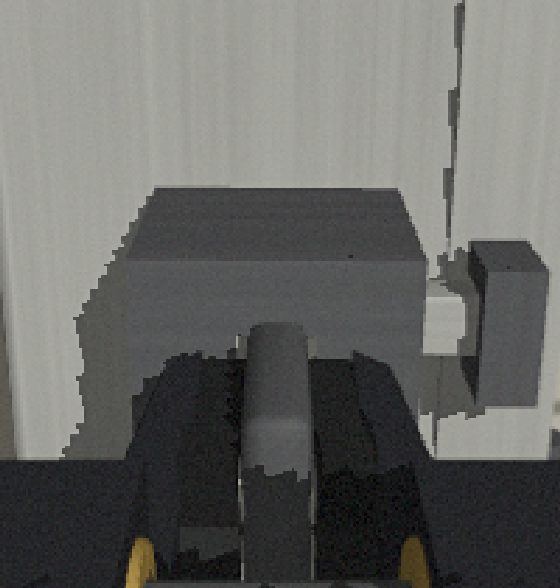

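The bow sits at the case with no slip in the grip (near lower edge still at crop row 322). Now the clockwise turn.

```bash
python3 -m jog '[[0,0,-0.2,-4],[0,0,0,-5],[0,0,0,-6],[0,0,0,-6],[0,0,0,-6],[0,0,0,-6],[0,0,0,-6],[0,0,0,-6],[0,0,0,0]]' 0 60
python3 - <<'E'
from h import *
s=env.state();print(s["eef_pos"],s["tool_rot"],s["force"],s["moment"],s["joint_pos"])
E
```

```text
time_s: 15.3
eef_pos: [0.5874, 0.1885, 0.2822]
tool_rot: [-3.141, 0.001, 2.232]
force: [-0.8, -1.0, -0.3]
width: 0.0091
finger_force: 60.0
[0.58735426 0.188461   0.28221001] [-3.14140993e+00  6.02335299e-04  2.23189146e+00] [-0.820817   -1.02672557 -0.28529448] [-0.15669555 -0.09088785  0.03061137] [-0.0494231   0.67978508 -0.47382182  1.69539523  0.38860277  0.86119174
 -0.02849005]
```

```bash
python3 -m jog '[[0,0,0,-6],[0,0,0,-6],[0,0,0,-6],[0,0,0,-6],[0,0,0,-6],[0,0,0,-6],[0,0,0,-5],[0,0,0,-4],[0,0,0,-3],[0,0,0,0],[0,0,0,0]]' 0 60
python3 - <<'E'
from h import *
s=env.state();print(s["eef_pos"],s["tool_rot"],"turned",np.degrees(3.018-s["tool_rot"][2]),s["force"],s["moment"],s["joint_pos"])
E
```

```text
time_s: 16.4
eef_pos: [0.5875, 0.1884, 0.2822]
tool_rot: [3.141, 0.0, 1.398]
force: [0.6, -1.5, 2.4]
width: 0.0094
finger_force: 60.0
[0.58747112 0.18838222 0.28220372] [3.14143165e+00 1.93557749e-04 1.39789307e+00] turned 92.82528936879805 [ 0.61404001 -1.53230474  2.43497394] [-0.32099689 -0.05153822  0.09707251] [-0.18790675  0.64612788 -0.27377976  1.70422296  0.22444641  0.82203816
 -0.73555156]
```

```bash
python3 -m jog '[[0,0,0,-3],[0,0,0,-2],[0,0,0,0],[0,0,0,0],[0,0,0,0],[0,0,0,0],[0,0,0,0]]' 0 60
python3 - <<'E'
from h import *
s=env.state();print(np.degrees(3.018-s["tool_rot"][2]),s["eef_pos"],s["force"],s["moment"],s["dq"].max())
a=cv2.resize(get_image("wrist")[130:340,180:380],None,fx=2,fy=2,interpolation=0)
b=cv2.resize(get_image("scene")[170:255,300:400],None,fx=4,fy=4,interpolation=2)
M=np.zeros((420,800,3),np.uint8);M[:,:400]=a;M[:340,400:]=b
cv2.imwrite("pics/end.png",M[...,::-1])
E
```

```text
time_s: 17.1
eef_pos: [0.5875, 0.1884, 0.2822]
tool_rot: [3.142, 0.0, 1.308]
force: [-0.1, -2.1, 2.5]
width: 0.0093
finger_force: 60.0
97.98303840245401 [0.58745488 0.18837335 0.28217095] [-0.13848227 -2.09989238  2.51322407] [-0.37529975 -0.01882556  0.08397536] 0.0016449050430182963
```

View pics/end.png

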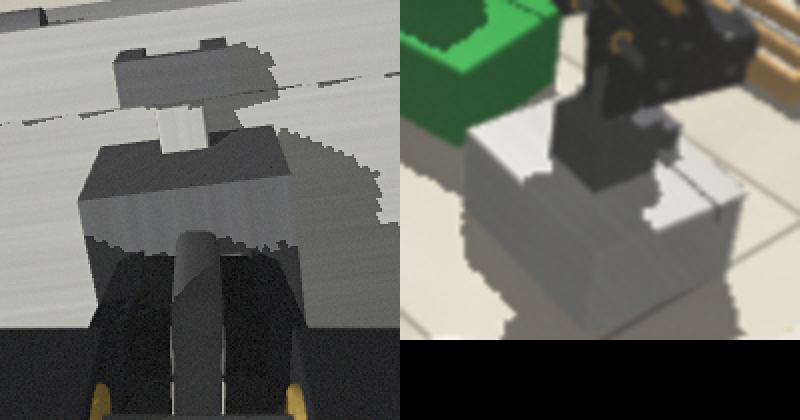

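The bow is still square in the fingers at column ≈197 in the left panel. The bolt's end at (183,107) is now drawn clear of the keeper. The tool has turned 98°, which puts the plug at about 1.5 rad after play. Handing in.

```bash
python3 -c "
from workcell import env
print(env.hand_in())"
```

```text
the job is handed in; nothing more can be done
None
```

I handed the job in at about 17 s with the key fully home, about 35 mm deep, and still gripped at 60 N. It is held turned about 98° clockwise at the tool, which should put the plug at about 1.5 rad. I kept well clear of the cup, dish, tray and bowl, but took no final picture of them. The hand-in call returned no verdict.

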